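# Load the colour-coded reagent tray

### The job

Load the reagent tray for the analyser run: each of the four bottles by the tray (red, violet, blue and white cap) must stand upright and fully down in the insert of its cap's colour; the white-capped one now stands in the blue insert by mistake, so it has to move to its own. Lift and set the bottles down upright without tipping or dropping any, and leave the large green-capped bottle where it stands.

Things in the scene. Friction and masses are not known exactly. Their poses are not given: they have to be found in the camera images.
- reagent_tray: long grey metal reagent tray, 79 mm (x) by 292 mm (y), 24 mm high, with a small lifting tab on each y end; fixed to the bench. Origin at the centre of its underside; x and y along its sides, z up. The four coloured inserts stand in a row along its y, 71 mm apart centre to centre, in an order that changes from start to start.
- insert_red: square red plastic adapter block, 70 x 70 x 36 mm, fixed in the tray and turned with it. Origin at the centre of its underside, z up. A round blind bore 50 mm across in its middle, 30 mm deep, mouth bevelled 3.5 mm; the bore's floor is 6 mm above the origin, its mouth 36 mm above it (44 mm above the bench).
- insert_violet: square violet plastic adapter block, 70 x 70 x 36 mm, fixed in the tray and turned with it. Origin at the centre of its underside, z up. A round blind bore 50 mm across in its middle, 30 mm deep, mouth bevelled 3.5 mm; the bore's floor is 6 mm above the origin, its mouth 36 mm above it (44 mm above the bench).
- insert_blue: square blue plastic adapter block, 70 x 70 x 36 mm, fixed in the tray and turned with it. Origin at the centre of its underside, z up. A round blind bore 60 mm across in its middle, 30 mm deep, mouth bevelled 3.5 mm; the bore's floor is 6 mm above the origin, its mouth 36 mm above it (44 mm above the bench).
- insert_white: square white plastic adapter block, 70 x 70 x 36 mm, fixed in the tray and turned with it. Origin at the centre of its underside, z up. A round blind bore 56 mm across in its middle, 30 mm deep, mouth bevelled 3.5 mm; the bore's floor is 6 mm above the origin, its mouth 36 mm above it (44 mm above the bench).
- bottle_red: amber-brown bottle with a red cap, 42 mm across, 98 mm high over the cap; its top 15 mm are the round cap, 27 mm across; below it a sloping shoulder. Origin at the centre of its underside, z up. Starts loose on the bench close to the tray, in front of it or behind its right end (not the similar one far off, back left by the wall: scenery). Can be gripped by the cap from above.
- bottle_violet: amber-brown bottle with a violet cap, 42 mm across, 98 mm high over the cap; its top 15 mm are the round cap, 27 mm across; below it a sloping shoulder. Origin at the centre of its underside, z up. Starts loose on the bench close to the tray, in front of it or behind its right end (not the similar one far off, back left by the wall: scenery). Can be gripped by the cap from above.
- bottle_blue: white bottle with a blue cap, 54 mm across, 125 mm high over the cap; its top 19 mm are the round cap, 32 mm across; below it a sloping shoulder. Origin at the centre of its underside, z up. Starts loose on the bench close to the tray, in front of it or behind its right end. Can be gripped by the cap from above.
- bottle_white: plain white bottle with a white cap, 48 mm across, 105 mm high over the cap; its top 16 mm are the round cap, 30 mm across; below it a sloping shoulder. Origin at the centre of its underside, z up. At the start it stands by mistake in the blue insert. Can be gripped by the cap from above.
- bottle_green: large white bottle with a green cap, 60 mm across, 135 mm high; not part of the set. Origin at the centre of its underside, z up. Stands loose on the bench in front of the left half of the tray.
There are look-alikes about, which are no part of the job. Leave any turquoise look-alike of the bottle_blue alone.

How it is judged:
By the outcome, as a careful person would: the job done as asked, in the order asked, and still so for the second after the job is handed in, with the robot touching nothing.
It also fails if it takes over 80 s, if anything falls off the work surface, if the arm or the gripper's body presses on something with over 40 N, if the wrist force passes 120 N, or if a joint passes its speed limit or range.

### The arm

A 6-joint arm with a two-finger parallel gripper is mounted at the origin on a cart in front of the work surface, level with it; the furniture and walls round the work are solid. World frame = base frame: x ahead of the robot, y to its left, z up, the work surface at z = 0. Lengths are in m, angles in rad, forces in N, time in s.
With the tool pointing down it reaches from about 0.375 to 0.825 m from the base axis. Payload 5.5 kg.
Tool frame: the origin (TCP) lies at the very end of the fingers, on their centre line; the grasp point (between the pads) lies 19 mm behind it; y points along the fingers, z is the direction in which the jaws open and shut, and the axes are right-handed (so a half turn about y gives the same grasp; the last joint's range is limited). The gripper opens to 85 mm and grips with 20 to 120 N. Pads are 22 mm wide; open, the fingers measure 114 mm over their backs; the gripper's body (76 mm by 85 mm) begins 54 mm behind the grasp point. The pads swing forward as they close: fully open they stand 13 mm farther back than shut.
Start: joints at [1.23, 0.314, -0.047, 1.21, 0, 1.571], TCP at [0.201, 0.565, 0.231] pointing down, gripper open.
Joint ranges: [-2.67, 2.67], [-0.69, 1.73], [-1.03, 1.25], [-2.08, 2.16], [-1.42, 1.45], [-3.14, 3.14]. Speed limits (rad/s): [2.39, 2.39, 3.01, 3.14, 3.14, 3.14].

### API

Orientations are given as a rotation vector (axis times angle).
In Python, from station import robot gives the robot as it stands.
- The arm moves only by the tool play_rows, never from a script. Its argument "steps" is a list of rows, each a list of 2 entries, a list of its own where there are three numbers: the shift along the tool's x, y, z in m, then the turn about the tool's y in rad. In form: [[[x, y, z], twist], ...]. A call has exactly 10 rows; each row shifts and turns the commanded pose from where the row before left it, along the tool's axes as they then stand; what a row does not reach is not made up. A row lasts 1/12 s, in which the tool goes at most 41.7 mm and 7.16 degrees, less where a joint would pass 70% of its speed; a pose out of reach is approached as far as the arm can. A call is refused whole if a number of a shift passes 0.0417 or a number of a turn 0.125, either way. A call with a gripper value outside its range is refused whole. "hand" is the closure, from -1 (fully open) to 1 (shut), so that 0 is half open, set as the call begins (left out, the last holds). The fingers move at their own pace and stop on an object; "squeeze" is the grip in N (left out, the last holds). Time passes only in rows, so rows that do not move let the fingers close, or fill a call up. It gives the time, the measured TCP pose, the force and the opening at its end, in the units of the state.
- robot.get_obs(): the state, without advancing time (a new reading comes with each control period).
- robot.grab_frame(name): name is "scene" or "top" or "wrist"; returns a dict with "img" (420x560x3 uint8, blue, green, red), "K" (3x3 intrinsics, pixels), "pose" (4x4, takes a point from camera to world coordinates). Camera axes: x right, y down, z forward; pixel columns grow to the right and rows downward; lengths in m; the calibration is good to about 2 mm. A picture is of the moment at which its call begins. There is no depth.
- robot.job_done(): hands the job in, once; it reports no verdict.
The state is a dict: "time_s": time; "joint_pos": joint angles; "joint_velocities": joint speeds; "joint_torque": joint torques, N m; "ee_pos": TCP position; "orientation": TCP orientation; "force": force on the tool from outside, world axes, zero at the start; "ft_torque": the same for the moment, N m; "gripper_width": finger opening in m.
Only numpy, scipy, OpenCV 4.12 (cv2) and the standard library are available. Lean on these libraries where they do the work, as an engineer would, in place of code of your own. Each camera call takes 0.05 s, during which the arm holds its last target.

## Working session

There is one attempt and no reset: what is moved stays moved. The work goes in short steps, Python scripts to look and compute and a tool call to move; the robot and the scene stay as the last step left them, time stands still between calls to the robot, and variables do not carry over. Pictures are saved under pics/ and viewed, and the job is handed in when it is done.

Besides the shell and the picture viewer there is one more tool, called after "Emit:" as name(argument=value, ...) on one line, values as JSON. play_rows: Moves the arm, as the interface text tells. Its arguments: {"type":"object","properties":{"steps":{"type":"array","items":{"type":"array"}},"hand":{"type":"number"},"squeeze":{"type":"number"}},"required":["steps"]}

```bash
ls; mkdir -p pics
python3 - <<'E'
from station import robot
import cv2,pickle
o=robot.get_obs(); print(o)
for n in ["scene","top","wrist"]:
    f=robot.grab_frame(n); cv2.imwrite(f"pics/{n}0.png",f["img"]); pickle.dump(f,open(f"{n}0.pkl","wb")); print(n,f["K"],f["pose"])
E
```

```text
pics
{'time_s': 0.0, 'joint_pos': array([ 1.22999070e+00,  3.14248130e-01, -4.80891109e-02,  1.21020786e+00,
       -6.26610383e-08,  1.57077902e+00]), 'joint_velocities': array([ 0.00046357, -0.00016249, -0.00065022,  0.00143589,  0.00028803,
        0.00035592]), 'joint_torque': array([ 2.28279850e-05, -5.39584386e+01,  3.39757812e+01,  1.91026070e-02,
       -9.27468977e-05,  1.97710460e-05]), 'ee_pos': array([0.20035075, 0.56493546, 0.23041693]), 'orientation': array([-1.55593018,  0.2677174 , -0.26724968]), 'force': array([-0.25839629,  0.86738142, -1.07482602]), 'ft_torque': array([-0.02538614,  0.04464099, -0.03485079]), 'gripper_width': 0.08552433104284043}
scene [[465.81937337   0.         285.40669752]
 [  0.         465.81937337 216.09640495]
 [  0.           0.           1.        ]] [[ 0.90343367 -0.29895603  0.30729936  0.156689  ]
 [-0.42819404 -0.59343011  0.68153544 -0.35377259]
 [-0.02138844 -0.74730582 -0.66413594  0.6553881 ]
 [ 0.          0.          0.          1.        ]]
top [[542.82195681   0.         280.41589495]
 [  0.         542.82195681 221.17344153]
 [  0.           0.           1.        ]] [[ 0.00791416 -0.99123012  0.1319099   0.29511104]
 [-0.9999572  -0.00847718 -0.00370715  0.28335011]
 [ 0.00479286 -0.13187492 -0.99125478  1.15009422]
 [ 0.          0.          0.          1.        ]]
wrist [[314.03272952   0.         278.98979992]
 [  0.         314.03272952 208.69255753]
 [  0.           0.           1.        ]] [[ 0.33537622  0.89527158  0.29327731  0.12463744]
 [ 0.9420836  -0.31833809 -0.10554308  0.59332782]
 [-0.00112838  0.31168838 -0.95018371  0.37433216]
 [ 0.          0.          0.          1.        ]]
```

View pics/scene0.png

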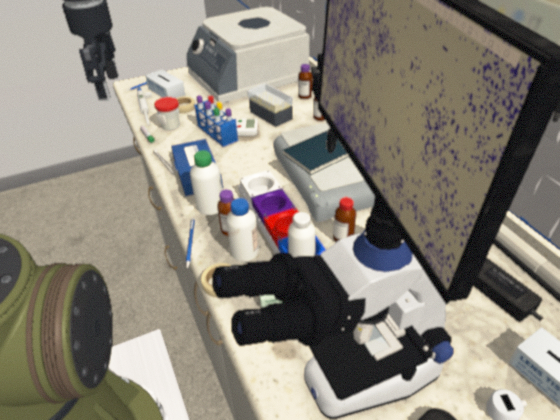

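View pics/top0.png

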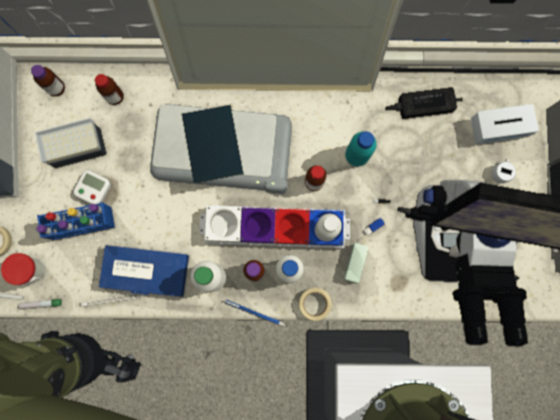

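View pics/wrist0.png

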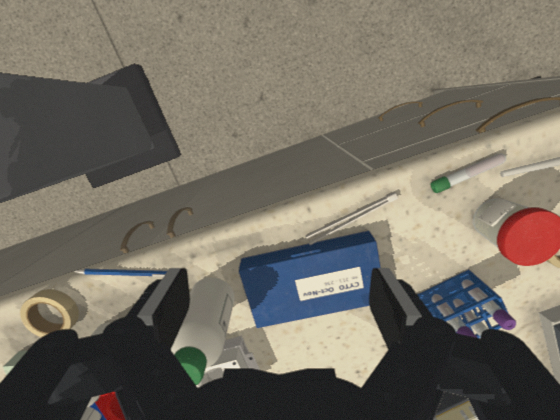

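Candidates (top view): red cap (316,178) near the tray vs. the look-alikes at the back-left wall (108,88); violet (254,270) vs. the one by the wall (45,75); blue (290,268) vs. turquoise (361,149); white cap (328,228) in the blue insert; green (205,275), to be left alone. I choose the ones close to the tray, and check them in a close crop while measuring.

```bash
cat > h.py <<'E'
import cv2,numpy as np,pickle
from scipy.spatial.transform import Rotation as Rn
def ray(f,p):
    K,T=f["K"],f["pose"]; d=np.linalg.inv(K)@np.array([p[0],p[1],1.]); d=T[:3,:3]@d; return T[:3,3],d/np.linalg.norm(d)
def onplane(f,p,z):
    o,d=ray(f,p); return o+d*(z-o[2])/d[2]
def tri(f1,p1,f2,p2):
    o1,d1=ray(f1,p1);o2,d2=ray(f2,p2)
    A=np.stack([d1,-d2],1);s=np.linalg.lstsq(A,o2-o1,rcond=None)[0]
    a=o1+s[0]*d1;b=o2+s[1]*d2
    return (a+b)/2,np.linalg.norm(a-b)
def proj(f,P):
    T=np.linalg.inv(f["pose"]);c=T[:3,:3]@np.array(P)+T[:3,3];q=f["K"]@c;return q[:2]/q[2]
def blobs(img,lo,hi,roi,minA=25):
    x0,y0,x1,y1=roi; h=cv2.cvtColor(img[y0:y1,x0:x1],cv2.COLOR_BGR2HSV)
    lo,hi=np.array(lo),np.array(hi)
    if lo[0]>hi[0]:
        m=cv2.inRange(h,(0,int(lo[1]),int(lo[2])),tuple(map(int,hi)))|cv2.inRange(h,tuple(map(int,lo)),(180,int(hi[1]),int(hi[2])))
    else: m=cv2.inRange(h,tuple(map(int,lo)),tuple(map(int,hi)))
    n,l,s,c=cv2.connectedComponentsWithStats(m)
    return [(s[i][4],(s[i][:4]+[x0,y0,0,0]).tolist(),(c[i]+[x0,y0]).round(1).tolist()) for i in range(1,n) if s[i][4]>=minA]
E
python3 - <<'E'
from h import *
t=pickle.load(open("top0.pkl","rb"));s=pickle.load(open("scene0.pkl","rb"))
cols={"red":((172,120,60),(8,255,255)),"violet":((125,70,40),(160,255,255)),"blue":((100,120,60),(122,255,255)),"green":((60,80,40),(85,255,255))}
for k,(lo,hi) in cols.items():
    print(k,"top",blobs(t["img"],lo,hi,(190,120,400,310)));print(k,"scene",blobs(s["img"],lo,hi,(170,130,370,290)))
c1=cv2.resize(t["img"][130:310,190:390],None,fx=4,fy=3.3,interpolation=cv2.INTER_CUBIC); cv2.imwrite("pics/ct.png",cv2.resize(t["img"][130:310,190:390],(660,594),interpolation=cv2.INTER_CUBIC))
cv2.imwrite("pics/cs.png",cv2.resize(s["img"][140:290,170:370],(800,600),interpolation=cv2.INTER_CUBIC))
print(Rn.from_rotvec([-1.55593018,  0.2677174 , -0.26724968]).as_matrix().round(3))
print(onplane(t,(420,400),0),proj(t,[0,0,0]))
E
```

```text
red top [(np.int32(187), [310, 165, 15, 16], [317.0, 172.6]), (np.int32(1155), [275, 209, 34, 35], [291.4, 226.0]), (np.int32(34), [246, 261, 16, 17], [256.3, 267.6])]
red scene [(np.int32(167), [339, 197, 15, 15], [346.0, 204.1]), (np.int32(634), [264, 208, 34, 37], [279.3, 223.6])]
violet top [(np.int32(1145), [241, 208, 34, 35], [257.5, 224.9]), (np.int32(161), [246, 262, 14, 15], [252.6, 269.1])]
violet scene [(np.int32(135), [220, 190, 14, 13], [226.2, 196.0]), (np.int32(770), [252, 190, 42, 34], [271.0, 203.1])]
blue top [(np.int32(205), [358, 132, 16, 16], [365.3, 139.5]), (np.int32(506), [310, 210, 33, 35], [323.8, 227.9]), (np.int32(95), [369, 219, 15, 12], [376.2, 224.5]), (np.int32(178), [283, 261, 15, 15], [289.6, 267.7])]
blue scene [(np.int32(276), [204, 130, 33, 16], [224.5, 136.0]), (np.int32(598), [173, 141, 36, 54], [185.5, 163.6]), (np.int32(227), [231, 199, 18, 16], [239.4, 206.4]), (np.int32(77), [186, 230, 7, 30], [189.3, 245.6]), (np.int32(94), [316, 237, 9, 19], [318.6, 247.2]), (np.int32(320), [354, 236, 16, 30], [362.7, 250.1]), (np.int32(122), [279, 238, 9, 16], [283.4, 245.7])]
green top [(np.int32(239), [195, 267, 18, 17], [203.2, 275.2])]
green scene [(np.int32(215), [195, 151, 17, 16], [202.6, 158.2])]
[[ 0.942 -0.001  0.334]
 [-0.334 -0.002  0.942]
 [ 0.    -1.    -0.002]]
[ 0.08077096 -0.01003524  0.        ] [416.09700745 441.12431374]
```

```bash
true
```

```text
(no output)
```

View pics/ct.png

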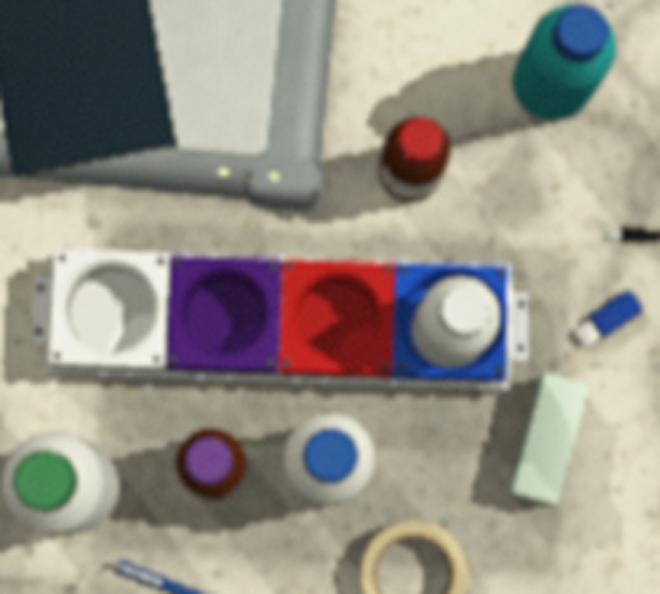

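View pics/cs.png

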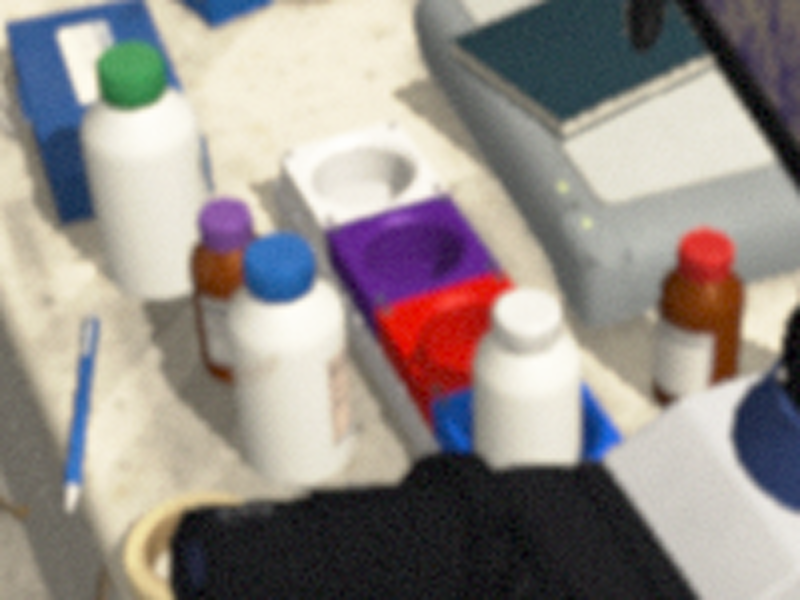

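Run:
```python
from h import *
t=pickle.load(open("top0.pkl","rb"));s=pickle.load(open("scene0.pkl","rb"))
T=lambda p:(190+p[0]/3.3,130+p[1]/3.3); S=lambda p:(170+p[0]/4,140+p[1]/4)
H=dict(red=.098,violet=.098,blue=.125,white=.119,green=.135)
c=dict(red=((423,140),(707,243)),violet=((210,460),(227,211)),blue=((331,456),(281,249)),white=((467,311),(528,305)),green=((45,480),(133,56)))
for k,(a,b) in c.items():
    P,e=tri(t,T(a),s,S(b)); print(k,P.round(4),"gap",round(e,4),"plane",onplane(t,T(a),H[k]).round(4),onplane(s,S(b),H[k]).round(4))
# insert corners top at z=.044: outer white & blue corners, boundaries
q=[(52,253),(168,258),(280,263),(394,265),(508,268),(510,380),(395,376),(281,373),(168,369),(51,363)]
for p in q: print(p,onplane(t,T(p),.044).round(4))
# insert height: white/violet/red boundary corners front in scene
for a,b in [((168,369),(377,315)),((281,373),(432,423)),((168,258),(447,198)),((280,263),(512,280)),((51,363),(327,232)),((52,253),(287,160))]:
    P,e=tri(t,T(a),s,S(b));print("corner",P.round(4),round(e,4))
```

```text
red [0.5338 0.2051 0.0987] gap 0.0017 plane [0.5331 0.2054 0.098 ] [0.5351 0.2057 0.098 ]
violet [0.3418 0.3301 0.0979] gap 0.0023 plane [0.3407 0.3304 0.098 ] [0.343  0.3298 0.098 ]
blue [0.3441 0.2597 0.1257] gap 0.0037 plane [0.3424 0.2602 0.125 ] [0.3462 0.2602 0.125 ]
white [0.4281 0.1814 0.1212] gap 0.0023 plane [0.4272 0.1816 0.119 ] [0.4304 0.1834 0.119 ]
green [0.3288 0.4211 0.136 ] gap 0.0037 plane [0.3271 0.4216 0.135 ] [0.331  0.4222 0.135 ]
(52, 253) [0.4712 0.4334 0.044 ]
(168, 258) [0.4686 0.3609 0.044 ]
(280, 263) [0.4661 0.2909 0.044 ]
(394, 265) [0.4654 0.2197 0.044 ]
(508, 268) [0.4641 0.1484 0.044 ]
(510, 380) [0.394  0.1477 0.044 ]
(395, 376) [0.3959 0.219  0.044 ]
(281, 373) [0.3971 0.2896 0.044 ]
(168, 369) [0.399  0.3596 0.044 ]
(51, 363) [0.4022 0.4322 0.044 ]
corner [ 0.4162  0.3613 -0.0264] 0.022
corner [ 0.4151  0.2869 -0.0426] 0.021
corner [0.4708 0.3609 0.0378] 0.0025
corner [0.4712 0.2897 0.0342] 0.0076
corner [ 0.4189  0.4386 -0.0252] 0.0209
corner [0.4432 0.4415 0.0282] 0.0615
```

The crops confirm the choice. Cap-top heights by triangulation (0.099, 0.098, 0.126, 0.121) match the text. Next: work out the first move, above the white bottle with the jaws along world x.

Run:
```python
import numpy as np
w=np.array([.0205,-.0345])
for i in range(10):
    a=-0.341-0.123*i; b=1.2298-0.123*i
    print([round(float(w@[np.cos(a),np.sin(a)]),4),0,round(float(w@[np.cos(b),np.sin(b)]),4)])
```

```text
[0.0309, 0, -0.0257]
[0.0338, 0, -0.0217]
[0.0362, 0, -0.0174]
[0.038, 0, -0.0128]
[0.0393, 0, -0.008]
[0.04, 0, -0.0032]
[0.0401, 0, 0.0018]
[0.0396, 0, 0.0067]
[0.0385, 0, 0.0115]
[0.0368, 0, 0.0161]
```

Emit:
play_rows(steps=[[[0.031, 0, -0.0257], 0.123], [[0.0338, 0, -0.0217], 0.123], [[0.036, 0, -0.0174], 0.123], [[0.038, 0, -0.0128], 0.123], [[0.039, 0, -0.008], 0.123], [[0.04, 0, -0.003], 0.123], [[0.04, 0, 0.002], 0.123], [[0.0396, 0, 0.0067], 0.123], [[0.0385, 0, 0.0115], 0.123], [[0.0368, 0, 0.016], 0.123]], hand=-0.4, squeeze=40)

```text
time_s: 0.98
ee_pos: [0.406, 0.2191, 0.2313]
orientation: [-1.206, 1.213, -1.213]
force: [1.9, -0.1, 0.5]
gripper_width: 0.0601
```

Run:
```python
from station import robot
from h import *
f=robot.grab_frame("wrist"); cv2.imwrite("pics/w1.png",f["img"]); pickle.dump(f,open("w1.pkl","wb"))
o=robot.get_obs();print(o["ee_pos"],Rn.from_rotvec(o["orientation"]).as_matrix().round(3),f["pose"].round(3))
```

```text
[0.40930531 0.21329772 0.23130236] [[-0.018  0.003  1.   ]
 [-1.    -0.005 -0.018]
 [ 0.005 -1.     0.003]] [[ 1.    -0.007 -0.002  0.406]
 [-0.007 -0.95  -0.311  0.3  ]
 [ 0.     0.311 -0.95   0.375]
 [ 0.     0.     0.     1.   ]]
```

View pics/w1.png

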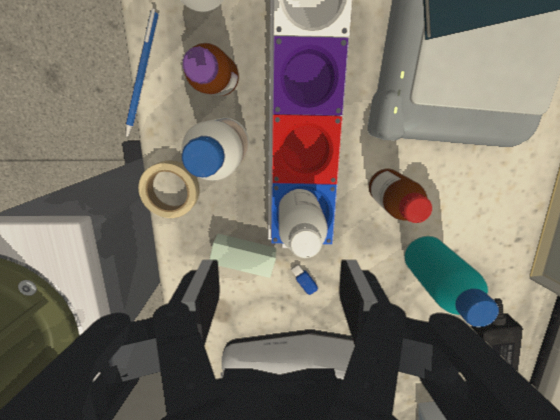

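This view shows the white cap at about (306,240), blue (203,157), violet (200,65), red (416,207) and all the insert mouths; the turquoise bottle is separate at (477,305).

Run:
```python
from h import *
t=pickle.load(open("top0.pkl","rb"));w=pickle.load(open("w1.pkl","rb"))
for n,roi in dict(tray=(240,0,380,260),l=(170,30,250,190)).items():
    c=w["img"][roi[1]:roi[3],roi[0]:roi[2]]; k=min(800/c.shape[1],600/c.shape[0]); print(n,k)
    cv2.imwrite(f"pics/w1{n}.png",cv2.resize(c,None,fx=k,fy=k,interpolation=cv2.INTER_CUBIC))
I=w["img"]
for k,lo,hi,roi in [("red",(172,150,80),(6,255,255),(395,185,440,225)),("blue",(100,120,60),(122,255,255),(175,130,230,180)),("violet",(125,70,40),(160,255,255),(175,35,225,85)),
  ("Ired",(172,150,60),(6,255,255),(265,105,350,190)),("Iviolet",(125,80,30),(160,255,255),(265,30,355,120)),("Iblue",(100,150,60),(122,255,255),(262,180,345,250))]:
    print(k,blobs(I,lo,hi,roi))
```

```text
tray 2.3076923076923075
l 3.75
red [(np.int32(759), [399, 192, 33, 31], [415.0, 207.3])]
blue [(np.int32(1292), [182, 137, 42, 40], [202.6, 156.4])]
violet [(np.int32(989), [183, 47, 35, 37], [199.9, 64.8])]
Ired [(np.int32(4432), [272, 115, 70, 69], [305.6, 148.5])]
Iviolet [(np.int32(5441), [273, 36, 75, 80], [309.0, 74.9])]
Iblue [(np.int32(1200), [272, 184, 64, 59], [305.3, 203.3])]
```

View pics/w1tray.png

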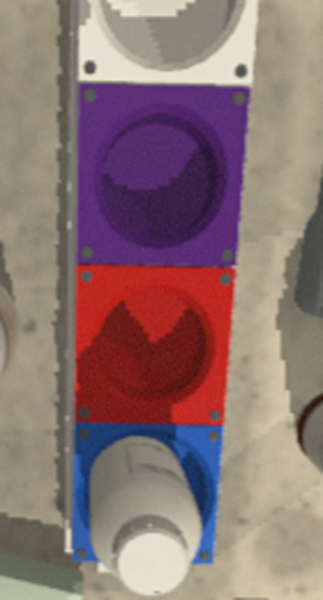

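Run:
```python
from h import *
t=pickle.load(open("top0.pkl","rb"));w=pickle.load(open("w1.pkl","rb"));s=pickle.load(open("scene0.pkl","rb"))
k=600/260
W=lambda p:(240+p[0]/k,p[1]/k);T=lambda p:(190+p[0]/3.3,130+p[1]/3.3)
H=dict(red=.098,violet=.098,blue=.125,white=.119)
c=dict(red=((423,140),(415.5,207.5)),violet=((210,460),(200,65)),blue=((331,456),(202.8,156.8)),white=((467,311),W((152,561))))
for n,(a,b) in c.items():
    P,e=tri(t,T(a),w,b);print(n,P.round(4),round(e,4),onplane(w,b,H[n]).round(4))
cor=dict(vr_f=((168,369),(79,84)),vr_b=((168,258),(251,86)),rv_f=((281,373),(77,266)),rv_b=((280,263),(237,266)),br_f=((395,376),(75,423)),br_b=((394,265),(223,424)),be_f=((510,380),(73,560)),be_b=((508,268),(213,563)))
for n,(a,b) in cor.items():
    P,e=tri(t,T(a),w,W(b));print(n,P.round(4),round(e,4),onplane(w,W(b),.044).round(4))
```

```text
red [0.5367 0.2053 0.0859] 0.0023 [0.5321 0.2099 0.098 ]
violet [0.3412 0.3317 0.0931] 0.0022 [0.3426 0.3322 0.098 ]
blue [0.3427 0.2603 0.1138] 0.0008 [0.3453 0.2623 0.125 ]
white [0.4291 0.1807 0.111 ] 0.0017 [0.4292 0.1841 0.119 ]
vr_f [0.4006 0.361  0.0443] 0.0042 [0.4021 0.3625 0.044 ]
vr_b [0.4681 0.3594 0.0572] 0.0032 [0.4722 0.3613 0.044 ]
rv_f [0.4    0.2902 0.0122] 0.0008 [0.4004 0.2914 0.044 ]
rv_b [0.4577 0.2916 0.1045] 0.0029 [0.4705 0.2909 0.044 ]
br_f [0.3977 0.2178 0.0296] 0.0013 [0.3986 0.2209 0.044 ]
br_b [0.4666 0.2199 0.0445] 0.0025 [0.4679 0.2199 0.044 ]
be_f [0.3956 0.1461 0.0327] 0.0014 [0.3966 0.1509 0.044 ]
be_b [0.4654 0.1484 0.0432] 0.0023 [0.4665 0.1488 0.044 ]
```

Emit:
play_rows(steps=[[[0.01, 0.015, 0.006], 0], [[0.01, 0.02, 0.006], 0], [[0.009, 0.02, 0.006], 0], [[0, 0.02, 0], 0], [[0, 0, 0], 0], [[0, 0, 0], 0], [[0, 0, 0], 0], [[0, 0, 0], 0], [[0, 0, 0], 0], [[0, 0, 0], 0]])

```text
time_s: 1.87
ee_pos: [0.4241, 0.1925, 0.1573]
orientation: [-1.208, 1.208, -1.209]
force: [0.2, 0.1, 0.1]
gripper_width: 0.0599
```

Run:
```python
from station import robot
from h import *
f=robot.grab_frame("wrist"); cv2.imwrite("pics/w2.png",f["img"]); pickle.dump(f,open("w2.pkl","wb"))
o=robot.get_obs();print(o["ee_pos"],f["pose"].round(3))
```

```text
[0.42396535 0.19237043 0.15707528] [[ 1.    -0.001  0.001  0.423]
 [-0.001 -0.95  -0.311  0.274]
 [ 0.002  0.311 -0.95   0.301]
 [ 0.     0.     0.     1.   ]]
```

View pics/w2.png

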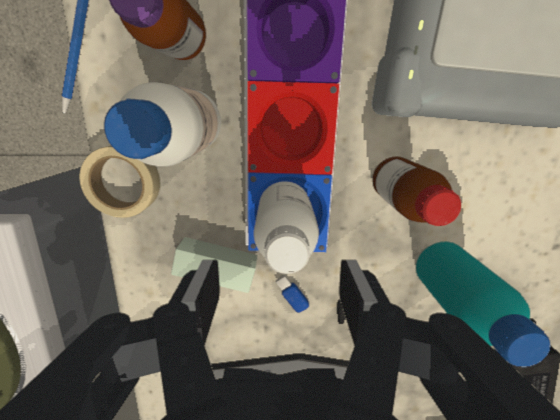

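Run:
```python
from h import *
t=pickle.load(open("top0.pkl","rb"));w=pickle.load(open("w2.pkl","rb"));I=w["img"]
for k,lo,hi,roi in [("red",(172,150,80),(6,255,255),(395,175,480,240)),("blue",(100,120,60),(122,255,255),(95,85,180,165))]:
    print(k,blobs(I,lo,hi,roi))
g=cv2.cvtColor(I,cv2.COLOR_BGR2GRAY)[228:280,260:315]
print(blobs(I,(0,0,190),(180,40,255),(255,225,320,280)))
for n,b,h,a in [("white",(287,251.5),.119,(467,311)),("blue",(138,128),.125,(331,456)),("red",(439,206),.098,(423,140))]:
    P,e=tri(t,(190+a[0]/3.3,130+a[1]/3.3),w,b);print(n,onplane(w,b,h).round(4),"tri",P.round(4),round(e,4))
for p in [(248,82),(340,81),(334.5,174),(249,174)]: print(onplane(w,p,.044).round(4))
```

```text
red [(np.int32(1418), [415, 185, 46, 41], [437.8, 204.9])]
blue [(np.int32(3044), [105, 100, 66, 59], [137.1, 128.2])]
[(np.int32(1400), [267, 230, 50, 44], [290.4, 253.0])]
white [0.4288 0.1855 0.119 ] tri [0.4289 0.1804 0.1084] 0.0006
blue [0.347  0.2625 0.125 ] tri [0.3427 0.2609 0.1149] 0.0019
red [0.5324 0.2092 0.098 ] tri [0.5356 0.2059 0.0906] 0.0025
[0.4003 0.2912 0.044 ]
[0.4703 0.2919 0.044 ]
[0.47  0.22  0.044]
[0.3989 0.2201 0.044 ]
```

Emit:
play_rows(steps=[[[0.003, 0, 0.0015], 0], [[0.003, 0, 0.0015], 0], [[0.003, 0.01, 0.0015], 0], [[0, 0.015, 0], 0], [[0, 0.016, 0], 0], [[0, 0.015, 0], 0], [[0, 0, 0], 0], [[0, 0, 0], 0], [[0, 0, 0], 0], [[0, 0, 0], 0]])

```text
time_s: 2.75
ee_pos: [0.4288, 0.1831, 0.1011]
orientation: [-1.208, 1.209, -1.21]
force: [0.0, 0.6, -0.4]
gripper_width: 0.0599
```

Emit:
play_rows(steps=[[[0, 0, 0], 0], [[0, 0, 0], 0], [[0, 0, 0], 0], [[0, 0, 0], 0], [[0, 0, 0], 0], [[0, 0, 0], 0], [[0, 0, 0], 0], [[0, 0, 0], 0], [[0, 0, 0], 0], [[0, 0, 0], 0]], hand=1, squeeze=40)

```text
time_s: 3.58
ee_pos: [0.4288, 0.1832, 0.101]
orientation: [-1.208, 1.208, -1.209]
force: [0.3, -0.5, 4.7]
gripper_width: 0.0281
```

Emit:
play_rows(steps=[[[0, -0.004, 0], 0], [[0, -0.006, 0], 0], [[0, -0.01, 0], 0], [[0, -0.012, 0], 0], [[0, -0.012, 0], 0], [[0, -0.012, 0], 0], [[0, -0.006, 0], 0], [[0, 0, 0], 0], [[0, 0, 0], 0], [[0, 0, 0], 0]])

```text
time_s: 4.42
ee_pos: [0.4276, 0.1828, 0.1618]
orientation: [-1.21, 1.21, -1.209]
force: [0.8, -0.0, -0.9]
gripper_width: 0.028
```

Run:
```python
from station import robot
from h import *
f=robot.grab_frame("wrist"); cv2.imwrite("pics/w3.png",f["img"]); pickle.dump(f,open("w3.pkl","wb"))
```

```text
(no output)
```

View pics/w3.png

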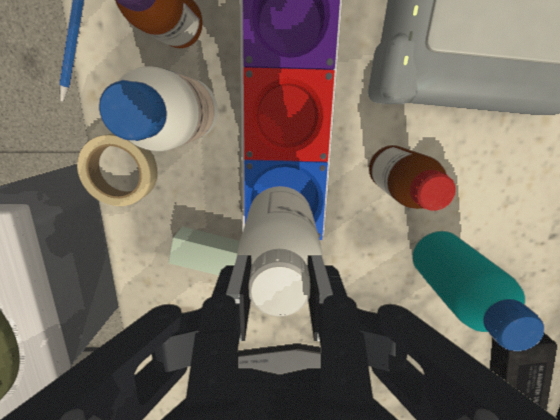

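White is held upright (cap at (278,288) between the pads). Carry it to the white insert.

Emit:
play_rows(steps=[[[-0.014, 0, 0.001], 0], [[-0.028, 0, 0.001], 0], [[-0.036, 0, 0.001], 0], [[-0.036, 0, 0.001], 0], [[-0.036, 0, 0.001], 0], [[-0.03, 0, 0.001], 0], [[-0.022, 0, 0.001], 0], [[-0.012, 0, 0.001], 0], [[0, 0, 0.001], 0], [[0, 0, 0], 0]])

```text
time_s: 5.3
ee_pos: [0.4367, 0.3963, 0.1614]
orientation: [-1.212, 1.209, -1.21]
force: [0.4, -0.3, -2.3]
gripper_width: 0.0279
```

Run:
```python
from station import robot
from h import *
w=pickle.load(open("w3.pkl","rb"));print(onplane(w,(278,287),.18),"tcp .4276 .1828")
f=robot.grab_frame("wrist"); cv2.imwrite("pics/w4.png",f["img"]); pickle.dump(f,open("w4.pkl","wb"))
g=robot.grab_frame("top"); pickle.dump(g,open("top4.pkl","wb")); cv2.imwrite("pics/t4.png",cv2.resize(g["img"][150:310,170:370],(750,600),interpolation=cv2.INTER_CUBIC))
print(robot.get_obs()["ee_pos"])
```

```text
[0.4267433  0.18522005 0.18      ] tcp .4276 .1828
[0.43685562 0.39539821 0.16185729]
```

View pics/w4.png

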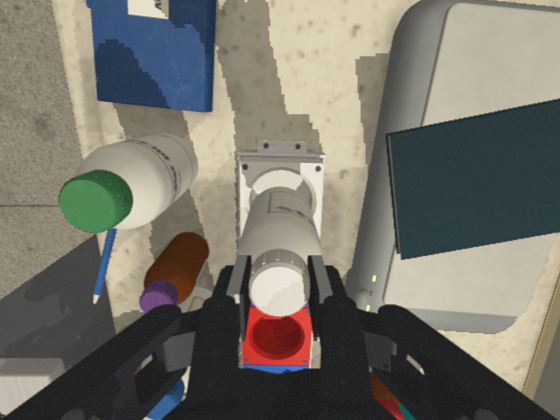

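View pics/t4.png

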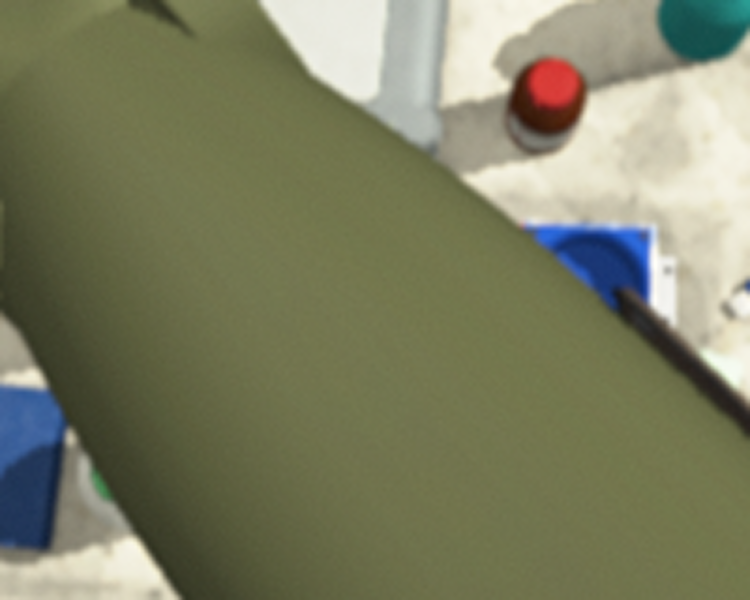

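Run:
```python
from h import *
w=pickle.load(open("w4.pkl","rb"))
cv2.imwrite("pics/w4c.png",cv2.resize(w["img"][140:320,210:350],None,fx=3.3,fy=3.3,interpolation=cv2.INTER_CUBIC))
for p in [(241,159),(324,159),(239,240),(320,240),(278,285),(241,366),(243,308),(312,308),(311,366)]: print(p,onplane(w,p,.044 if p[1]!=285 else .179).round(4))
print(proj(w,[.4368,.3954,.058]))
```

```text
(241, 159) [0.4046 0.4354 0.044 ]
(324, 159) [0.4737 0.4354 0.044 ]
(239, 240) [0.4    0.3621 0.044 ]
(320, 240) [0.4733 0.3621 0.044 ]
(278, 285) [0.4359 0.3995 0.179 ]
(241, 366) [0.3962 0.2182 0.044 ]
(243, 308) [0.401  0.2897 0.044 ]
(312, 308) [0.4684 0.2897 0.044 ]
(311, 366) [0.4696 0.2182 0.044 ]
[279.69857877 209.97018459]
```

View pics/w4c.png

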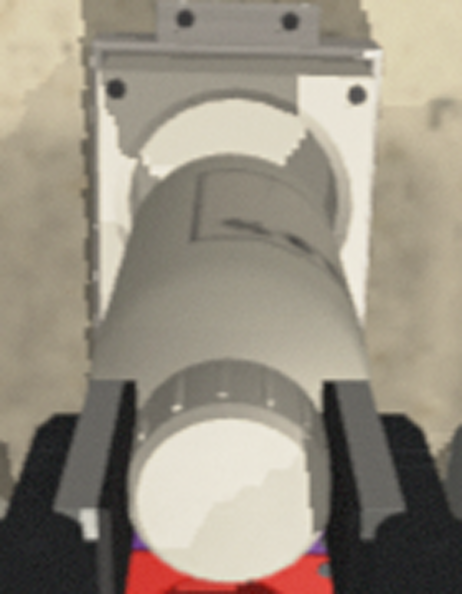

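Emit:
play_rows(steps=[[[-0.001, 0.004, 0], 0], [[0, 0.008, 0], 0], [[0, 0.01, 0], 0], [[0, 0.01, 0], 0], [[0, 0.009, 0], 0], [[0, 0.007, 0], 0], [[0, 0.005, 0], 0], [[0, 0.004, 0], 0], [[0, 0.002, 0], 0], [[0, 0, 0], 0]])

```text
time_s: 6.23
ee_pos: [0.437, 0.3979, 0.1029]
orientation: [-1.21, 1.209, -1.209]
force: [-0.3, 0.3, -2.2]
gripper_width: 0.0278
```

Emit:
play_rows(steps=[[[0, 0.001, 0], 0], [[0, 0.001, 0], 0], [[0, 0.0005, 0], 0], [[0, 0, 0], 0], [[0, 0, 0], 0], [[0, 0, 0], 0], [[0, 0, 0], 0], [[0, 0, 0], 0], [[0, 0, 0], 0], [[0, 0, 0], 0]])

```text
time_s: 7.07
ee_pos: [0.4373, 0.3981, 0.1011]
orientation: [-1.208, 1.209, -1.209]
force: [0.5, -0.2, 1.9]
gripper_width: 0.028
```

Emit:
play_rows(steps=[[[0, 0, 0], 0], [[0, 0, 0], 0], [[0, 0, 0], 0], [[0, 0, 0], 0], [[0, 0, 0], 0], [[0, -0.01, 0], 0], [[0, -0.02, 0], 0], [[0, -0.025, 0], 0], [[0, -0.01, 0], 0], [[0, 0, 0], 0]], hand=-0.4)

```text
time_s: 7.9
ee_pos: [0.4388, 0.3995, 0.1693]
orientation: [-1.203, 1.208, -1.208]
force: [-0.2, 0.2, -0.4]
gripper_width: 0.0599
```

Run:
```python
from station import robot
from h import *
f=robot.grab_frame("wrist"); cv2.imwrite("pics/w5.png",f["img"]); pickle.dump(f,open("w5.pkl","wb"))
print(robot.get_obs()["ee_pos"],robot.get_obs()["force"])
```

```text
[0.43801501 0.39877083 0.16731251] [-1.05748385 -1.06413212  0.22603537]
```

View pics/w5.png

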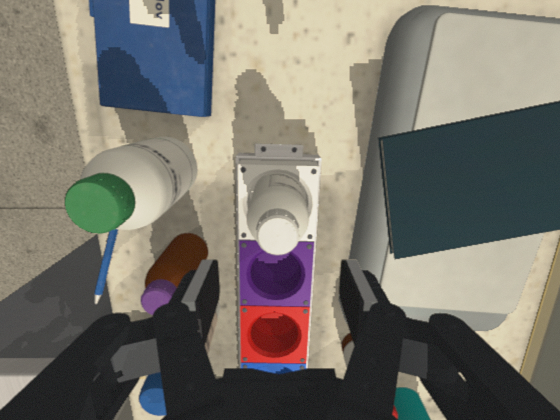

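White stands down in its insert (cap at (278,235)). Next, violet at (0.342, 0.331).

Emit:
play_rows(steps=[[[0.01, 0, -0.015], 0], [[0.018, 0, -0.025], 0], [[0.018, 0, -0.025], 0], [[0.014, 0, -0.02], 0], [[0.008, 0, -0.011], 0], [[0, 0.005, 0], 0], [[0, 0.01, 0], 0], [[0, 0.01, 0], 0], [[0, 0, 0], 0], [[0, 0, 0], 0]])

```text
time_s: 8.78
ee_pos: [0.341, 0.3296, 0.1393]
orientation: [-1.212, 1.21, -1.21]
force: [-1.2, 0.2, 0.2]
gripper_width: 0.0598
```

Run:
```python
from station import robot
from h import *
f=robot.grab_frame("wrist"); cv2.imwrite("pics/w6.png",f["img"]); pickle.dump(f,open("w6.pkl","wb"))
o=robot.get_obs();print(o["ee_pos"],Rn.from_rotvec(o["orientation"]).as_matrix().round(3))
b=blobs(f["img"],(125,70,40),(160,255,255),(200,180,360,330));print(b)
for x in b: print(onplane(f,x[2],.098))
```

```text
[0.34124694 0.32992036 0.13992684] [[-0.    -0.001  1.   ]
 [-1.    -0.001 -0.   ]
 [ 0.001 -1.    -0.001]]
[(np.int32(905), [344, 180, 16, 75], [353.1, 217.8]), (np.int32(1438), [259, 210, 43, 43], [280.0, 231.1])]
[0.38681179 0.34427794 0.098     ]
[0.34105969 0.3353321  0.098     ]
```

View pics/w6.png

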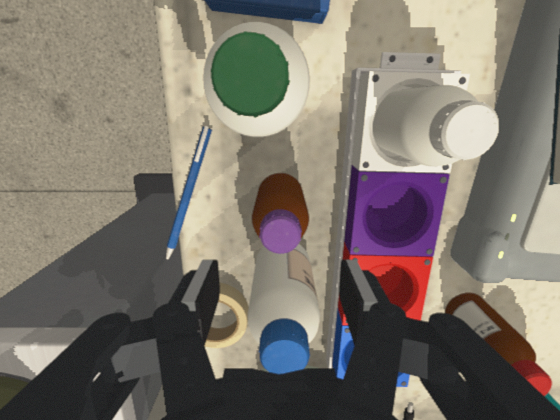

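Emit:
play_rows(steps=[[[-0.001, 0.005, 0], 0], [[-0.001, 0.01, 0], 0], [[0, 0.015, 0], 0], [[0, 0.015, 0], 0], [[0, 0.01, 0], 0], [[0, 0.005, 0], 0], [[0, 0, 0], 0], [[0, 0, 0], 0], [[0, 0, 0], 0], [[0, 0, 0], 0]])

```text
time_s: 9.67
ee_pos: [0.3416, 0.3324, 0.0815]
orientation: [-1.208, 1.209, -1.209]
force: [0.0, 0.2, -0.5]
gripper_width: 0.0595
```

Emit:
play_rows(steps=[[[0, 0, 0], 0], [[0, 0, 0], 0], [[0, 0, 0], 0], [[0, 0, 0], 0], [[0, 0, 0], 0], [[0, 0, 0], 0], [[0, 0, 0], 0], [[0, 0, 0], 0], [[0, 0, 0], 0], [[0, 0, 0], 0]], hand=1)

```text
time_s: 10.5
ee_pos: [0.3414, 0.3322, 0.0814]
orientation: [-1.208, 1.209, -1.209]
force: [0.3, -1.7, 6.9]
gripper_width: 0.0252
```

Emit:
play_rows(steps=[[[0, -0.004, 0], 0], [[0, -0.006, 0], 0], [[0, -0.01, 0], 0], [[0, -0.014, 0], 0], [[0, -0.016, 0], 0], [[0, -0.014, 0], 0], [[0, -0.008, 0], 0], [[0, -0.004, 0], 0], [[0, 0, 0], 0], [[0, 0, 0], 0]])

```text
time_s: 11.33
ee_pos: [0.3409, 0.3318, 0.1566]
orientation: [-1.209, 1.209, -1.209]
force: [-0.2, 0.3, -2.2]
gripper_width: 0.0254
```

Run:
```python
from station import robot
from h import *
f=robot.grab_frame("wrist"); cv2.imwrite("pics/w7.png",f["img"]); pickle.dump(f,open("w7.pkl","wb"))
o=robot.get_obs();print(o["ee_pos"],Rn.from_rotvec(o["orientation"]).as_matrix().round(3))
```

```text
[0.34068164 0.33155707 0.15616003] [[ 0.    -0.001  1.   ]
 [-1.    -0.001  0.   ]
 [ 0.001 -1.    -0.001]]
```

View pics/w7.png

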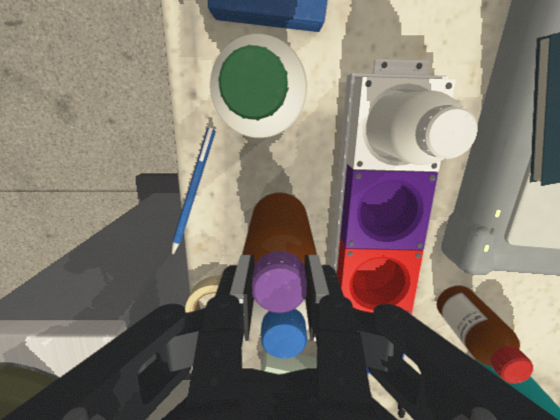

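Emit:
play_rows(steps=[[[0.001, 0, 0.01], 0], [[0.001, 0, 0.018], 0], [[0.001, 0, 0.022], 0], [[0.001, 0, 0.02], 0], [[0.001, 0, 0.015], 0], [[0, 0, 0.007], 0], [[0, 0, 0.003], 0], [[0, 0, 0], 0], [[0, 0, 0], 0], [[0, 0, 0], 0]])

```text
time_s: 12.22
ee_pos: [0.4352, 0.3268, 0.1566]
orientation: [-1.21, 1.209, -1.209]
force: [0.0, -0.3, -2.2]
gripper_width: 0.0249
```

Run:
```python
from station import robot
from h import *
w=pickle.load(open("w7.pkl","rb"))
for p in [(346,169),(438.5,171),(425,249),(341,247)]: print(onplane(w,p,.044).round(4))
f=robot.grab_frame("wrist"); pickle.dump(f,open("w8.pkl","wb"))
cv2.imwrite("pics/w8.png",cv2.resize(f["img"][130:330,180:380],(600,600),interpolation=cv2.INTER_CUBIC))
o=robot.get_obs();print(o["ee_pos"],o["force"])
```

```text
[0.3958 0.3635 0.044 ]
[0.4723 0.3618 0.044 ]
[0.4713 0.291  0.044 ]
[0.3959 0.293  0.044 ]
[0.43524046 0.32691407 0.15673717] [-0.0406303  -0.57444721 -0.61578438]
```

View pics/w8.png

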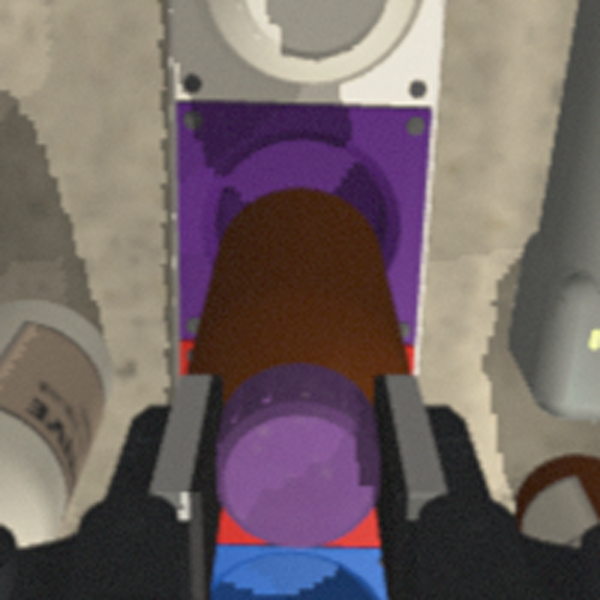

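Emit:
play_rows(steps=[[[0.0005, 0.004, 0.001], 0], [[0, 0.008, 0], 0], [[0, 0.01, 0], 0], [[0, 0.01, 0], 0], [[0, 0.01, 0], 0], [[0, 0.007, 0], 0], [[0, 0.005, 0], 0], [[0, 0.003, 0], 0], [[0, 0.001, 0], 0], [[0, 0, 0], 0]])

```text
time_s: 13.1
ee_pos: [0.4371, 0.3264, 0.0987]
orientation: [-1.209, 1.209, -1.209]
force: [-0.1, 0.1, -1.2]
gripper_width: 0.0249
```

Emit:
play_rows(steps=[[[0, 0.001, 0], 0], [[0, 0.001, 0], 0], [[0, 0.001, 0], 0], [[0, 0.0005, 0], 0], [[0, 0, 0], 0], [[0, 0, 0], 0], [[0, 0, 0], 0], [[0, 0, 0], 0], [[0, 0, 0], 0], [[0, 0, 0], 0]])

```text
time_s: 13.93
ee_pos: [0.4372, 0.3265, 0.0954]
orientation: [-1.209, 1.209, -1.209]
force: [0.8, -0.5, 0.8]
gripper_width: 0.0249
```

Contact at the expected height. Release and rise.

Emit:
play_rows(steps=[[[0, 0, 0], 0], [[0, 0, 0], 0], [[0, 0, 0], 0], [[0, 0, 0], 0], [[0, 0, 0], 0], [[0, -0.01, 0], 0], [[0, -0.02, 0], 0], [[0, -0.025, 0], 0], [[0, -0.015, 0], 0], [[0, 0, 0], 0]], hand=-0.4)

```text
time_s: 14.77
ee_pos: [0.4391, 0.3279, 0.1697]
orientation: [-1.203, 1.207, -1.209]
force: [1.0, 0.4, -0.5]
gripper_width: 0.0599
```

Run:
```python
from station import robot
from h import *
f=robot.grab_frame("wrist"); cv2.imwrite("pics/w9.png",f["img"]); pickle.dump(f,open("w9.pkl","wb"))
print(robot.get_obs()["ee_pos"])
```

```text
[0.43845661 0.32744618 0.16784526]
```

View pics/w9.png

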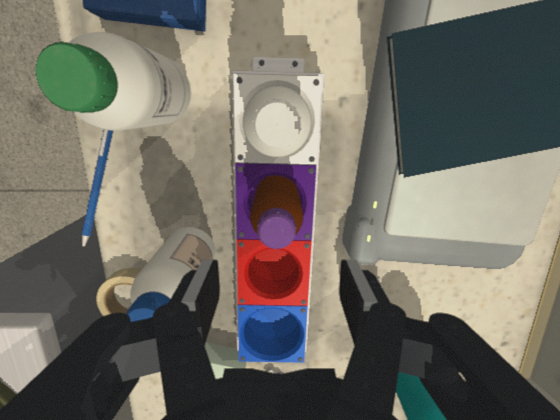

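Violet seated (cap at (276,228)). Now blue.

Emit:
play_rows(steps=[[[0.01, 0, -0.014], 0], [[0.018, 0, -0.025], 0], [[0.018, 0, -0.025], 0], [[0.012, 0, -0.018], 0], [[0.007, 0, -0.01], 0], [[0, 0.002, 0], 0], [[0, 0.002, 0], 0], [[0, 0, 0], 0], [[0, 0, 0], 0], [[0, 0, 0], 0]])

```text
time_s: 15.65
ee_pos: [0.3459, 0.262, 0.1612]
orientation: [-1.209, 1.209, -1.209]
force: [-0.3, 0.3, -0.8]
gripper_width: 0.0599
```

Run:
```python
from station import robot
from h import *
f=robot.grab_frame("wrist"); cv2.imwrite("pics/w10.png",f["img"]); pickle.dump(f,open("w10.pkl","wb"))
o=robot.get_obs();print(o["ee_pos"],Rn.from_rotvec(o["orientation"]).as_matrix().round(3))
b=blobs(f["img"],(100,120,60),(122,255,255),(220,180,340,330));print(b)
for x in b: print(onplane(f,x[2],.125))
```

```text
[0.34576894 0.26190123 0.1611974 ] [[-0.  0.  1.]
 [-1.  0. -0.]
 [-0. -1.  0.]]
[(np.int32(2053), [252, 212, 49, 53], [276.2, 238.7]), (np.int32(676), [328, 239, 12, 74], [334.2, 278.7])]
[0.34370472 0.26475936 0.125     ]
[0.38133191 0.23643552 0.125     ]
```

View pics/w10.png

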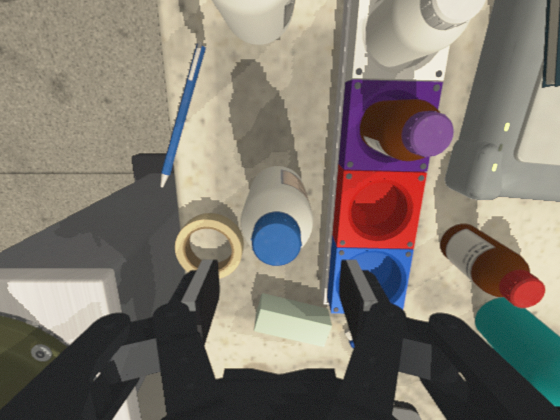

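Emit:
play_rows(steps=[[[0, 0.005, -0.001], 0], [[0, 0.01, -0.001], 0], [[0, 0.015, 0], 0], [[0, 0.012, 0], 0], [[0, 0.01, 0], 0], [[0, 0.004, 0], 0], [[0, 0, 0], 0], [[0, 0, 0], 0], [[0, 0, 0], 0], [[0, 0, 0], 0]])

```text
time_s: 16.53
ee_pos: [0.3436, 0.2618, 0.1059]
orientation: [-1.208, 1.209, -1.209]
force: [0.4, 0.8, 0.4]
gripper_width: 0.0599
```

Emit:
play_rows(steps=[[[0, 0, 0], 0], [[0, 0, 0], 0], [[0, 0, 0], 0], [[0, 0, 0], 0], [[0, 0, 0], 0], [[0, 0, 0], 0], [[0, 0, 0], 0], [[0, 0, 0], 0], [[0, 0, 0], 0], [[0, 0, 0], 0]], hand=1, squeeze=50)

```text
time_s: 17.37
ee_pos: [0.3435, 0.2617, 0.1059]
orientation: [-1.208, 1.209, -1.209]
force: [-0.8, -0.4, 5.7]
gripper_width: 0.0304
```

Emit:
play_rows(steps=[[[0, -0.004, 0], 0], [[0, -0.006, 0], 0], [[0, -0.01, 0], 0], [[0, -0.014, 0], 0], [[0, -0.016, 0], 0], [[0, -0.014, 0], 0], [[0, -0.008, 0], 0], [[0, -0.004, 0], 0], [[0, 0, 0], 0], [[0, 0, 0], 0]])

```text
time_s: 18.2
ee_pos: [0.3429, 0.2613, 0.181]
orientation: [-1.21, 1.209, -1.209]
force: [-0.5, -0.5, -2.1]
gripper_width: 0.0304
```

Run:
```python
from station import robot
from h import *
f=robot.grab_frame("wrist"); cv2.imwrite("pics/w11.png",f["img"]); pickle.dump(f,open("w11.pkl","wb"))
o=robot.get_obs();print(o["ee_pos"],Rn.from_rotvec(o["orientation"]).as_matrix().round(3))
```

```text
[0.34266195 0.26109124 0.18069099] [[ 0.    -0.001  1.   ]
 [-1.    -0.001  0.   ]
 [ 0.001 -1.    -0.001]]
```

View pics/w11.png

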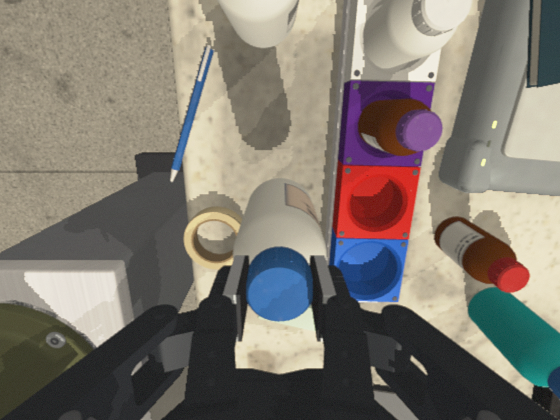

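Emit:
play_rows(steps=[[[0.008, 0, 0.009], 0], [[0.014, 0, 0.017], 0], [[0.017, 0, 0.02], 0], [[0.016, 0, 0.02], 0], [[0.012, 0, 0.014], 0], [[0.006, 0, 0.007], 0], [[0.003, 0, 0.003], 0], [[0, 0, 0], 0], [[0, 0, 0], 0], [[0, 0, 0], 0]])

```text
time_s: 19.08
ee_pos: [0.4322, 0.1859, 0.1811]
orientation: [-1.21, 1.209, -1.208]
force: [0.0, 0.8, -2.3]
gripper_width: 0.0304
```

Run:
```python
from station import robot
from h import *
w=pickle.load(open("w11.pkl","rb"))
for p in [(421,165),(408.5,240),(401,302),(336,238)]: print(onplane(w,p,.044).round(4))
f=robot.grab_frame("wrist"); pickle.dump(f,open("w12.pkl","wb"))
cv2.imwrite("pics/w12.png",cv2.resize(f["img"][130:330,180:380],(600,600),interpolation=cv2.INTER_CUBIC))
o=robot.get_obs();print(o["ee_pos"],o["force"])
for p in [(.4325,.1848,.044),(.4325,.2098,.044),(.468,.2203,.044),(.398,.2203,.044)]: print(proj(f,p).round(1),((proj(f,p)-[180,130])*3).round())
```

```text
[0.4702 0.2919 0.044 ]
[0.4683 0.2184 0.044 ]
[0.4695 0.1481 0.044 ]
[0.3977 0.2206 0.044 ]
[0.43225431 0.18597115 0.18120278] [ 0.16256471  0.30045656 -2.23496817]
[280. 199.] [300. 207.]
[280.  172.5] [300. 128.]
[319.6 161. ] [419.  93.]
[241.5 161. ] [185.  93.]
```

View pics/w12.png

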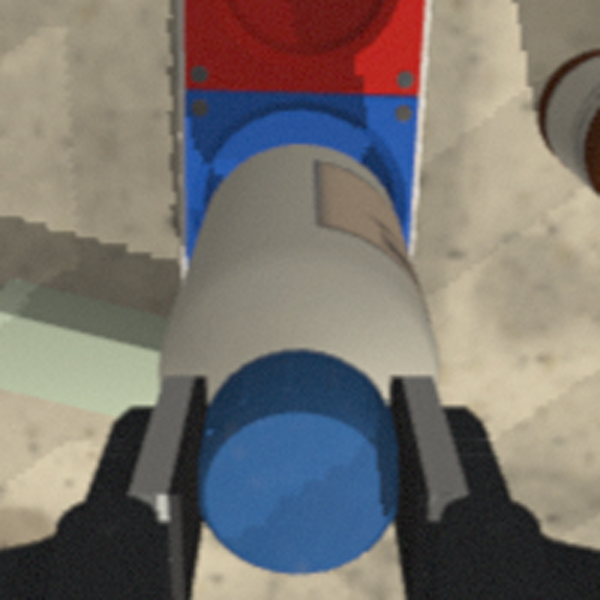

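Emit:
play_rows(steps=[[[0.001, 0.004, 0.0005], 0], [[0, 0.008, 0], 0], [[0, 0.01, 0], 0], [[0, 0.008, 0], 0], [[0, 0.006, 0], 0], [[0, 0.006, 0], 0], [[0, 0.005, 0], 0], [[0, 0.004, 0], 0], [[0, 0.002, 0], 0], [[0, 0, 0], 0]])

```text
time_s: 19.97
ee_pos: [0.4334, 0.1843, 0.1279]
orientation: [-1.21, 1.21, -1.209]
force: [-0.2, -0.6, -2.4]
gripper_width: 0.0304
```

Emit:
play_rows(steps=[[[0, 0.003, 0], 0], [[0, 0.002, 0], 0], [[0, 0.002, 0], 0], [[0, 0.001, 0], 0], [[0, 0.0005, 0], 0], [[0, 0, 0], 0], [[0, 0, 0], 0], [[0, 0, 0], 0], [[0, 0, 0], 0], [[0, 0, 0], 0]])

```text
time_s: 20.8
ee_pos: [0.4337, 0.1845, 0.12]
orientation: [-1.209, 1.209, -1.209]
force: [-0.9, -0.3, 1.0]
gripper_width: 0.0302
```

Emit:
play_rows(steps=[[[0, 0, 0], 0], [[0, 0, 0], 0], [[0, 0, 0], 0], [[0, 0, 0], 0], [[0, 0, 0], 0], [[0, -0.01, 0], 0], [[0, -0.015, 0], 0], [[0, -0.02, 0], 0], [[0, -0.01, 0], 0], [[0, 0, 0], 0]], hand=-0.4)

```text
time_s: 21.63
ee_pos: [0.4354, 0.1852, 0.1776]
orientation: [-1.205, 1.207, -1.21]
force: [0.0, 0.4, -0.4]
gripper_width: 0.0598
```

Run:
```python
from station import robot
from h import *
f=robot.grab_frame("wrist"); cv2.imwrite("pics/w13.png",f["img"]); pickle.dump(f,open("w13.pkl","wb"))
print(robot.get_obs()["ee_pos"])
```

```text
[0.43467967 0.18489851 0.17613735]
```

View pics/w13.png

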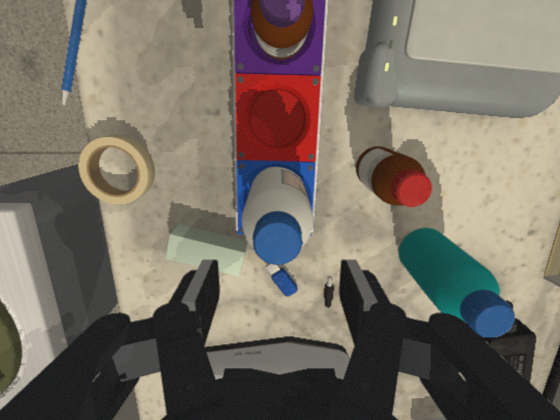

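Blue seated (cap at (277,238)). Before the red one, check the height of the instrument next to it, under the wrist camera.

Run:
```python
from h import *
t=pickle.load(open("top0.pkl","rb"));w=pickle.load(open("w13.pkl","rb"));w5=pickle.load(open("w5.pkl","rb"));w1=pickle.load(open("w1.pkl","rb"))
T=lambda p:(190+p[0]/3.3,130+p[1]/3.3)
print(tri(t,T((223,172)),w,(395,20)),tri(t,T((274,176)),w,(387,66)))
# screen front right corner: top crop (175,145), w5 (394,258), front-left w5 (380,138)
print(tri(t,T((175,145)),w5,(394,258)))
b=blobs(w["img"],(172,150,80),(6,255,255),(380,160,450,225));print(b,onplane(w,(411,188),.098))
```

```text
(array([0.52039242, 0.32649372, 0.06055903]), np.float64(0.0003897243095779275)) (array([0.51735867, 0.29512417, 0.06288548]), np.float64(0.0004367946512340847))
(array([0.53628928, 0.35641486, 0.06975371]), np.float64(0.002676271261184776))
[(np.int32(1133), [391, 169, 41, 38], [411.5, 187.7])] [0.5322737  0.20925203 0.098     ]
```

Emit:
play_rows(steps=[[[-0.002, 0, 0.01], 0], [[-0.004, 0, 0.018], 0], [[-0.005, 0, 0.024], 0], [[-0.005, 0, 0.022], 0], [[-0.004, 0, 0.015], 0], [[-0.003, 0, 0.009], 0], [[0, 0, 0], 0], [[0, 0, 0], 0], [[0, 0, 0], 0], [[0, 0, 0], 0]])

```text
time_s: 22.52
ee_pos: [0.5306, 0.2071, 0.1746]
orientation: [-1.21, 1.21, -1.209]
force: [0.1, -0.8, 0.9]
gripper_width: 0.0598
```

Run:
```python
from station import robot
from h import *
f=robot.grab_frame("wrist"); cv2.imwrite("pics/w14.png",f["img"]); pickle.dump(f,open("w14.pkl","wb"))
o=robot.get_obs();print(o["ee_pos"],Rn.from_rotvec(o["orientation"]).as_matrix().round(3))
b=blobs(f["img"],(172,150,80),(6,255,255),(220,150,340,330));print(b)
for x in b: print(onplane(f,x[2],.098))
```

```text
[0.53072528 0.2072035  0.17482231] [[ 0. -0.  1.]
 [-1. -0.  0.]
 [ 0. -1. -0.]]
[(np.int32(1030), [267, 198, 37, 37], [285.3, 216.3])]
[0.53472269 0.21032997 0.098     ]
```

View pics/w14.png

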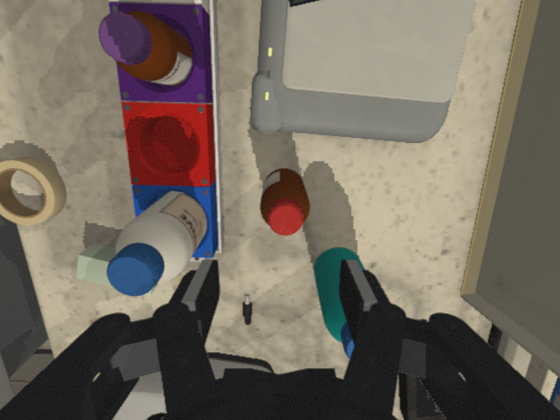

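Emit:
play_rows(steps=[[[-0.001, 0.01, 0.0015], 0], [[0, 0.018, 0.0015], 0], [[0, 0.02, 0], 0], [[0, 0.018, 0], 0], [[0, 0.014, 0], 0], [[0, 0.009, 0], 0], [[0, 0.005, 0], 0], [[0, 0, 0], 0], [[0, 0, 0], 0], [[0, 0, 0], 0]])

```text
time_s: 23.4
ee_pos: [0.5353, 0.2087, 0.0817]
orientation: [-1.208, 1.208, -1.209]
force: [0.5, 0.2, -0.0]
gripper_width: 0.0597
```

Emit:
play_rows(steps=[[[0, 0, 0], 0], [[0, 0, 0], 0], [[0, 0, 0], 0], [[0, 0, 0], 0], [[0, 0, 0], 0], [[0, 0, 0], 0], [[0, 0, 0], 0], [[0, 0, 0], 0], [[0, 0, 0], 0], [[0, 0, 0], 0]], hand=1, squeeze=40)

```text
time_s: 24.23
ee_pos: [0.5351, 0.2086, 0.0816]
orientation: [-1.208, 1.208, -1.209]
force: [-1.2, -0.7, 5.7]
gripper_width: 0.0254
```

Emit:
play_rows(steps=[[[0, -0.004, 0], 0], [[0, -0.006, 0], 0], [[0, -0.012, 0], 0], [[0, -0.018, 0], 0], [[0, -0.02, 0], 0], [[0, -0.018, 0], 0], [[0, -0.01, 0], 0], [[0, -0.004, 0], 0], [[0, 0, 0], 0], [[0, 0, 0], 0]])

```text
time_s: 25.07
ee_pos: [0.5342, 0.2083, 0.1721]
orientation: [-1.21, 1.21, -1.209]
force: [0.2, 0.4, -1.3]
gripper_width: 0.0251
```

Run:
```python
from station import robot
from h import *
f=robot.grab_frame("wrist"); cv2.imwrite("pics/w15.png",f["img"]); pickle.dump(f,open("w15.pkl","wb"))
o=robot.get_obs();print(o["ee_pos"],Rn.from_rotvec(o["orientation"]).as_matrix().round(3))
```

```text
[0.53384081 0.20814269 0.17161988] [[ 0.    -0.002  1.   ]
 [-1.    -0.001  0.   ]
 [ 0.001 -1.    -0.002]]
```

View pics/w15.png

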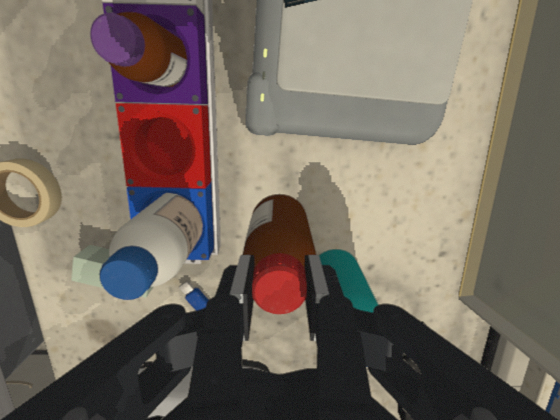

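Emit:
play_rows(steps=[[[-0.012, 0, 0], 0], [[-0.018, 0, -0.007], 0], [[-0.012, 0, -0.013], 0], [[-0.0055, 0, -0.02], 0], [[0, 0, -0.022], 0], [[0, 0, -0.019], 0], [[0, 0, -0.012], 0], [[0, 0, -0.006], 0], [[0, 0, 0], 0], [[0, 0, 0], 0]])

```text
time_s: 25.95
ee_pos: [0.4361, 0.2563, 0.1729]
orientation: [-1.209, 1.208, -1.209]
force: [1.5, 0.3, -1.0]
gripper_width: 0.0254
```

Run:
```python
from station import robot
from h import *
f=robot.grab_frame("wrist"); pickle.dump(f,open("w16.pkl","wb"))
cv2.imwrite("pics/w16.png",cv2.resize(f["img"][130:330,180:380],(600,600),interpolation=cv2.INTER_CUBIC))
o=robot.get_obs();print(o["ee_pos"],o["force"])
for p in [(.4345,.2555,.044),(.4695,.2912,.044),(.3995,.2912,.044)]: print(((proj(f,p)-[180,130])*3).round())
```

```text
[0.43653612 0.25620889 0.17292302] [ 0.37013137 -0.18448319 -1.34632582]
[293. 214.]
[413.  96.]
[172.  96.]
```

View pics/w16.png

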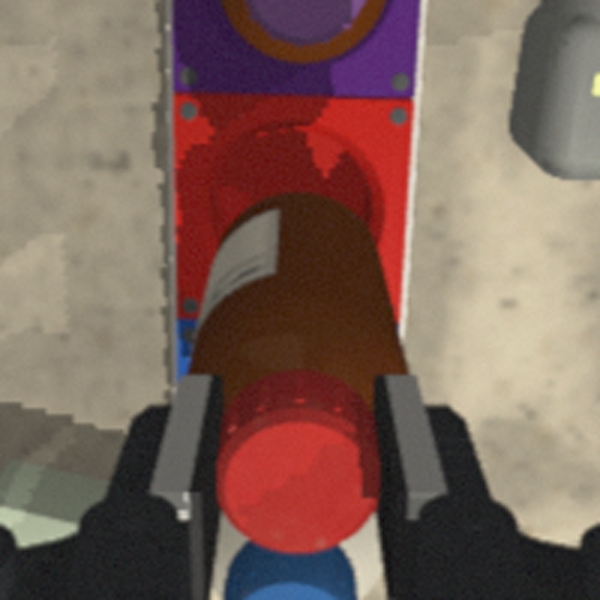

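Emit:
play_rows(steps=[[[0.0005, 0.005, -0.0015], 0], [[0, 0.01, 0], 0], [[0, 0.014, 0], 0], [[0, 0.012, 0], 0], [[0, 0.009, 0], 0], [[0, 0.007, 0], 0], [[0, 0.006, 0], 0], [[0, 0.005, 0], 0], [[0, 0.002, 0], 0], [[0, 0, 0], 0]])

```text
time_s: 26.83
ee_pos: [0.434, 0.2553, 0.1025]
orientation: [-1.21, 1.209, -1.209]
force: [-1.1, -0.2, -1.8]
gripper_width: 0.0254
```

Emit:
play_rows(steps=[[[0, 0.002, 0], 0], [[0, 0.002, 0], 0], [[0, 0.002, 0], 0], [[0, 0.001, 0], 0], [[0, 0.0005, 0], 0], [[0, 0, 0], 0], [[0, 0, 0], 0], [[0, 0, 0], 0], [[0, 0, 0], 0], [[0, 0, 0], 0]])

```text
time_s: 27.67
ee_pos: [0.4342, 0.2556, 0.0956]
orientation: [-1.209, 1.209, -1.209]
force: [-1.0, -0.5, 5.4]
gripper_width: 0.0252
```

Emit:
play_rows(steps=[[[0, 0, 0], 0], [[0, 0, 0], 0], [[0, 0, 0], 0], [[0, 0, 0], 0], [[0, 0, 0], 0], [[0, -0.01, 0], 0], [[0, -0.02, 0], 0], [[0, -0.03, 0], 0], [[0, -0.03, 0], 0], [[0, -0.02, 0], 0]], hand=-0.4)

```text
time_s: 28.5
ee_pos: [0.4348, 0.2558, 0.2087]
orientation: [-1.206, 1.208, -1.209]
force: [0.7, 0.5, 0.3]
gripper_width: 0.0598
```

Emit:
play_rows(steps=[[[-0.01, -0.005, 0], 0], [[-0.02, 0, 0], 0], [[-0.03, 0, 0], 0], [[-0.035, 0, 0], 0], [[-0.035, 0, 0], 0], [[-0.035, 0, 0], 0], [[-0.03, 0, 0], 0], [[-0.02, 0, 0], 0], [[-0.01, 0, 0], 0], [[0, 0, 0], 0]])

```text
time_s: 29.33
ee_pos: [0.4334, 0.4823, 0.2094]
orientation: [-1.211, 1.208, -1.207]
force: [-0.6, -0.6, -0.2]
gripper_width: 0.0598
```

Emit:
play_rows(steps=[[[-0.02, 0, -0.01], 0], [[-0.02, 0, -0.02], 0], [[-0.02, 0, -0.03], 0], [[-0.02, 0, -0.03], 0], [[-0.02, 0, -0.03], 0], [[-0.01, 0, -0.03], 0], [[0, 0, -0.02], 0], [[0, 0, -0.01], 0], [[0, 0, 0], 0], [[0, 0, 0], 0]])

```text
time_s: 30.17
ee_pos: [0.2548, 0.5895, 0.2106]
orientation: [-1.209, 1.209, -1.21]
force: [-0.9, -0.4, -0.1]
gripper_width: 0.0597
```

Run:
```python
from station import robot
from h import *
for n in ["scene","top","wrist"]:
    f=robot.grab_frame(n); pickle.dump(f,open(f"{n}F.pkl","wb"))
    c=dict(scene=f["img"][140:290,170:370],top=f["img"][130:310,150:390],wrist=f["img"])[n]
    k=min(760/c.shape[1],590/c.shape[0]);cv2.imwrite(f"pics/{n}F.png",cv2.resize(c,None,fx=k,fy=k,interpolation=cv2.INTER_CUBIC));print(n,k)
o=robot.get_obs();print(o["ee_pos"],o["force"],o["time_s"])
```

```text
scene 3.8
top 3.1666666666666665
wrist 1.3571428571428572
[0.25576281 0.58980753 0.21039978] [0.76910696 0.27992371 0.07773721] 30.3167
```

View pics/sceneF.png

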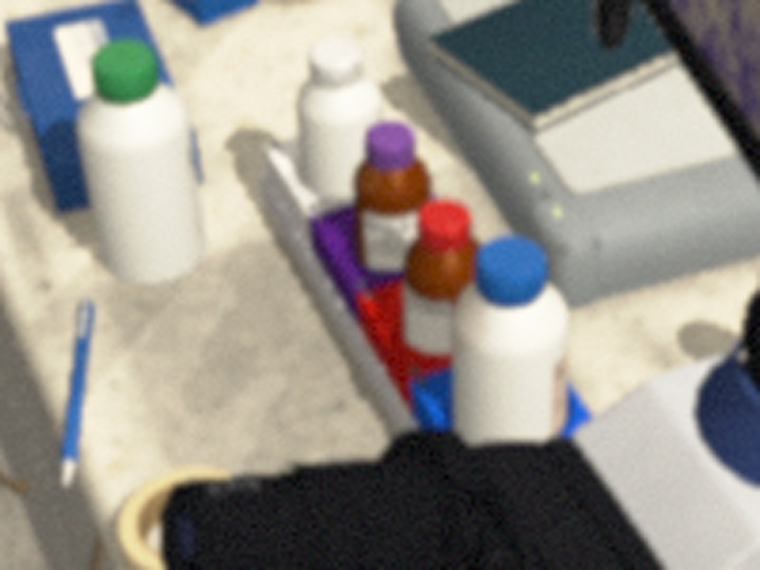

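View pics/topF.png

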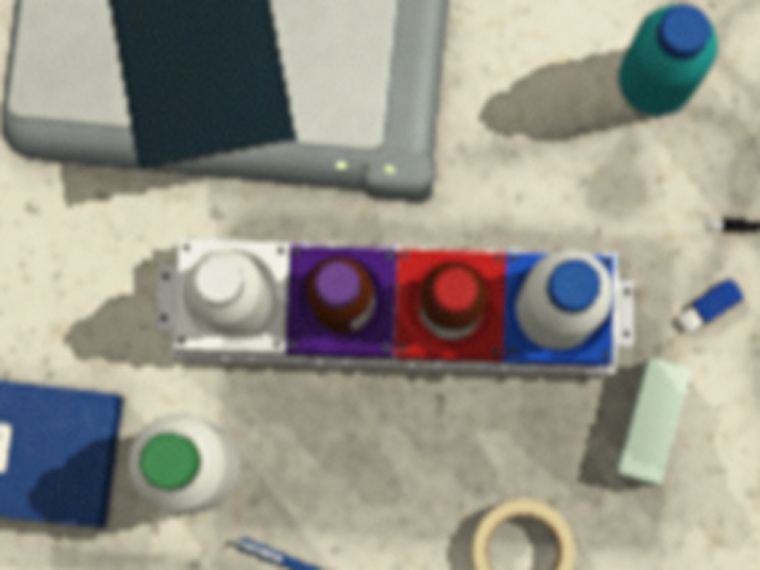

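View pics/wristF.png

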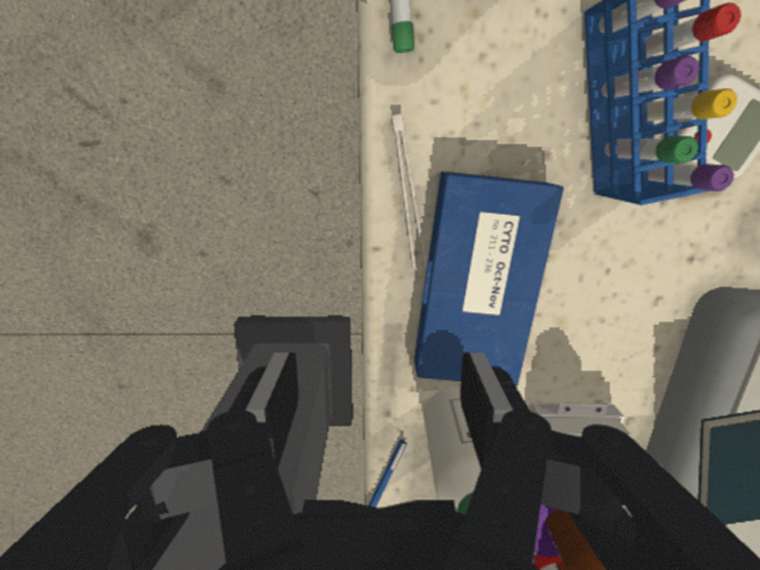

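All four stand upright in the matching inserts, and the green bottle looks unmoved. One check of cap heights and the green position, before handing in.

Run:
```python
from h import *
t=pickle.load(open("topF.pkl","rb"));s=pickle.load(open("sceneF.pkl","rb"))
T=lambda p:(150+p[0]*6/19,130+p[1]*6/19); S=lambda p:(170+p[0]/3.8,140+p[1]/3.8)
for n,a,b,h in [("white",(218,278),(336,50),.119),("violet",(338,283),(391,135),.112),("red",(456,288),(445,212),.112),("blue",(575,285),(512,252),.139),("green",(170,461),(126,53),.135)]:
    P,e=tri(t,T(a),s,S(b));print(n,P.round(4),"expected z",h,"gap",round(e,4))
print(blobs(t["img"],(60,80,40),(85,255,255),(190,250,220,300)))
```

```text
white [0.4383 0.3975 0.1187] expected z 0.119 gap 0.0009
violet [0.4375 0.325  0.11  ] expected z 0.112 gap 0.0017
red [0.4344 0.2531 0.1124] expected z 0.112 gap 0.0011
blue [0.4339 0.183  0.1402] expected z 0.139 gap 0.0027
green [0.3286 0.4209 0.1363] expected z 0.135 gap 0.0037
[(np.int32(238), [195, 267, 18, 17], [203.1, 275.2])]
```

Run:
```python
from station import robot
print(robot.job_done())
```

```text
the job is handed in; nothing more can be done
None
```

All four bottles now stand upright in the insert of their cap's colour. I moved white out of the blue insert first, then violet, blue and red. The job was handed in at about 30 s of the 80 s allowed.

**Seating:** cap-top heights measured from the top and scene cameras matched a fully seated bottle to within 2 mm:

| Bottle | Measured (mm) | Expected (mm) |
|---|---|---|
| white | 118.7 | 119 |
| violet | 110.0 | 112 |
| red | 112.4 | 112 |
| blue | 140.2 | 139 |

**Green bottle:** it did not move. Its cap was at the same pixel within 0.1 px before and after, and I left the turquoise bottle alone.

**Forces:** wrist-force readings at the end of each move stayed below 10 N.

**What disagreed:**
- The top camera and wrist camera differed by about 2 mm in x and y; I used values in between and re-checked at the wrist before each placement.
- Some early corner and cap heights measured across two views came out wrong. I aimed on planes at the heights you gave instead; when each bottle was lowered, a small rise in force came at the expected seated height.

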